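# Charge a grinding jar through the funnel

### The job

Charge the grinding jar: push its blue sled fully home so that the jar stands under the funnel, then swing the lock collar's lever round to the red mark so that the jar cannot back out, and only then tip the pan steadily by its lever, without flinging it, until all six ceramic pieces have run through the funnel into the jar. Finally put the empty pan back level on its rest, and do not knock or shift the glassware and the wash bottle standing about.

Things in the scene. Friction and masses are not known exactly. Their poses are not given: they have to be found in the camera images.
- stand: Grey filling stand, fixed: base 190x285x12 mm with two guide rails, upright, steel funnel (rim 110 mm wide, 192 mm above the bench), tipping pan. Origin on the funnel's axis at the underside of the base; z up, y the way the jar sled slides home; the pan lies on its +x side, the collar lever and mark plate on its +y side
- spout (a point): point on the funnel's axis, at the lower end of its spout (36 mm inside), 114 mm above the bench; the lock collar turns about the same vertical axis
- sled: Loose blue sled (64x90x8 mm, 0.45 kg) between the stand's rails, with a clear grinding jar fixed on it (90 mm tall, 60 mm wide, neck 46 mm outside, 40 mm inside). Origin under the jar's axis at the sled's underside; y points along the rails toward home. Fully home, the sled meets the end stop and the jar's mouth is centred under the spout
- jar_mouth (a point): centre of the jar's open mouth, 98 mm above the sled's underside
- sled_knob (a point): centre of the black ball (26 mm) on the upright steel post (14 mm thick, 80 mm tall) at the sled's outer end, 165 mm behind the jar's axis; push or pull the sled here
- collar (a joint): angle of the lock collar: a dark C-shaped ring, captive on the stand, round the place of the jar's neck. 0 = open (gap toward the sled, lever over the white mark); it grows clockwise seen from above; 1.40 = end stop, lever over the red locked mark. It stays where it is left
- collar_knob (a point): centre of the red ball (26 mm) on top of the upright post (14 mm thick, 80 mm tall above the lever) at the end of the collar's lever, 140 mm from the collar's axis and 185 mm above the bench; moves with the collar
- locked_mark (a point): the red locked mark on the black mark plate, directly below where the lever's post stands when the collar is locked (140 mm from the axis)
- pan (a joint): tilt of the steel tipping pan (floor 95 mm long, 85 mm wide inside, walls 23 mm, open at the front): 0 = level on its rest; grows as its back rises and its front lip dips into the funnel; end stop 1.2. The pieces slide out between about 0.5 and 1.1
- pan_pivot (a point): point on the pan's level pivot axis (parallel to the stand's y), beside the pan abreast of pan_grip, 205 mm above the bench
- pan_grip (a point): middle of the black bar (14 mm thick, about 38 mm free length, parallel to the pivot axis) at the end of the pan's lever, 90 mm from the pivot; with the pan level the lever leans 20 degrees back (toward the stand's +x); moving the bar over the pivot toward the stand's -x tips the pan
- pan_lip (a point): middle of the pan's open front lip, over the funnel
- piece_1: white ceramic grinding cylinder, 15 mm across and 15 mm long, 16 g, loose in the pan; origin at its centre
- piece_2: white ceramic grinding cylinder, 15 mm across and 15 mm long, 16 g, loose in the pan; origin at its centre
- piece_3: white ceramic grinding cylinder, 15 mm across and 15 mm long, 16 g, loose in the pan; origin at its centre
- piece_4: white ceramic grinding cylinder, 15 mm across and 15 mm long, 16 g, loose in the pan; origin at its centre
- piece_5: white ceramic grinding cylinder, 15 mm across and 15 mm long, 16 g, loose in the pan; origin at its centre
- piece_6: white ceramic grinding cylinder, 15 mm across and 15 mm long, 16 g, loose in the pan; origin at its centre
- flask: conical glass flask, 86 mm wide, 131 mm tall; origin under its centre; a bystander
- beaker: glass beaker, 84 mm wide, 89 mm tall; origin under its centre; a bystander
- wash_bottle: wash bottle with a red cap, 62x89x196 mm; origin under its centre; a bystander
Not all that is in view belongs to the job. There is more than one size of the sled; the job needs the larger.

How it is judged:
By the outcome, as a careful person would: the job done as asked, in the order asked, and still so for the second after the job is handed in, with the robot touching nothing.
It also fails if it takes over 72 s, if anything falls off the work surface, if the arm or the gripper's body presses on something with over 40 N, if the wrist force passes 120 N, or if a joint passes its speed limit or range.

### The arm

A 6-joint arm with a two-finger parallel gripper is mounted at the origin on a cart in front of the work surface, level with it; the furniture and walls round the work are solid. World frame = base frame: x ahead of the robot, y to its left, z up, the work surface at z = 0. Lengths are in mm, angles in rad, forces in N, time in s.
With the tool pointing down it reaches from about 350 to 775 mm from the base axis. Payload 7.3 kg.
Tool frame: the origin (TCP) lies at the very end of the fingers, on their centre line; the grasp point (between the pads) lies 19 mm behind it; z points along the fingers, y is the line along which they close (so a half turn about z gives the same grasp; the last joint's range is limited). The gripper opens to 92 mm and grips with 3 to 60 N. Pads are 19 mm wide; open, the fingers measure 130 mm over their backs; the gripper's body (75 mm by 190 mm) begins 47 mm behind the grasp point.
Start: joints at [-1.388, 0.342, 1.524, -0, 1.275, -0.146], TCP at [169.549, -496.888, 226.741] pointing down, gripper open.
Joint ranges: [-2.53, 2.53], [-0.77, 2.02], [0.04, 2.7], [-1, 4.14], [0.28, 2.66], [-3.11, 3.11]. Speed limits (rad/s): [2.57, 2.57, 3.14, 3.14, 3.14, 3.14].

### API

Orientations are given as [roll, pitch, yaw] about the fixed x, y, z axes, in that order (R = Rz(yaw) Ry(pitch) Rx(roll)).
In Python, from plant import bot gives the robot as it stands.
- The arm moves only by the tool send_rows, never from a script. Its argument "rows" is a list of rows, each an object of numbers: "x", "y", "z": the shift along the tool's x, y, z in units of 0.2 m (1.0 is 0.2 m); "ax", "ay", "az": the turn, a rotation vector about the tool's x, y, z in units of 60 degrees (1.0 is 60 degrees); "jaw": the opening, from -1 (shut) to 1 (fully open), so that 0 is half open. In form: [{"x": .., "y": .., "z": .., "ax": .., "ay": .., "az": .., "jaw": ..}, ...]. A call has exactly 10 rows; each row is the pose to reach, as a shift and turn from the pose commanded when the call began, along the tool's axes at that moment; what a row does not reach only later rows make up. A row lasts 1/8 s, in which the tool goes at most 62.5 mm and 10.7 degrees, less where a joint would pass 70% of its speed; a pose out of reach is approached as far as the arm can. A call with a number of a shift or a turn outside -1 to 1 is refused whole. A call with a gripper value outside its range is refused whole. The fingers move at their own pace and stop on an object; the grip force is fixed at half the most. Time passes only in rows, so rows that repeat a pose let the fingers close, or fill a call up. It gives the time, the measured TCP pose, the force, the opening and the grip force at its end, in the units of the state.
- bot.get_obs(): the state, without advancing time (a new reading comes with each control period).
- bot.capture(name): name is "scene" or "top"; returns (picture, depth): 400x640x3 uint8, red, green, blue; 400x640 float32, mm along the optical axis (not along the pixel's ray), 0 where there is no reading.
- bot.camera_model(name): a dict with "vertical_fov" (degrees; the focal length in pixels is half the picture's height over the tangent of half this angle, whatever the lens; pixels are square), "cx", "cy" (the principal point, pixels), "k1" (the pictures are not rectified: a ray, as slopes to the right and down, at radius r is drawn at 1 + k1 r^2 times it, then the intrinsics apply), "R" (3x3) and "t" (3): a world point X has camera coordinates R X + t. Camera axes: x right, y down, z forward; pixel columns grow to the right and rows downward; lengths in mm; the calibration is good to about 2 mm. A picture is of the moment at which its call begins. camera_model takes no time and is no camera call.
- bot.close_job(): hands the job in; it is judged then, once.
The state is a dict: "time": time; "joint_positions": joint angles; "dq": joint speeds; "tau": joint torques, N m; "tool_pos": TCP position; "tcp_rot": TCP orientation; "contact_force": force on the tool from outside, world axes, zero at the start; "moment": the same for the moment, N m; "grip_width": finger opening in mm; "finger_force": force on a finger pad.
Only numpy, scipy, OpenCV 4.12 (cv2) and the standard library are available. Lean on these libraries where they do the work, as an engineer would, in place of code of your own. Each camera call takes 0.05 s, during which the arm holds its last target. There are 200 camera calls.

## Working session

There is one attempt and no reset: what is moved stays moved. The work goes in short steps, Python scripts to look and compute and a tool call to move; the robot and the scene stay as the last step left them, time stands still between calls to the robot, and variables do not carry over. Pictures are saved under pics/ and viewed, at most 10 in all, crops included, and the job is handed in when it is done.

Besides the shell and the picture viewer there is one more tool, called after "Request:" by a JSON object that holds its "name" and its "arguments". send_rows: Moves the arm, as the interface text tells. Its arguments: {"type":"object","properties":{"rows":{"type":"array","items":{"type":"object","properties":{"x":{"type":"number","minimum":-1,"maximum":1},"y":{"type":"number","minimum":-1,"maximum":1},"z":{"type":"number","minimum":-1,"maximum":1},"ax":{"type":"number","minimum":-1,"maximum":1},"ay":{"type":"number","minimum":-1,"maximum":1},"az":{"type":"number","minimum":-1,"maximum":1},"jaw":{"type":"number"}}}}},"required":["rows"]}

```bash
mkdir -p pics; cat > h.py <<'E'
import numpy as np, cv2
from plant import bot
def cap(n,f=None):
    p,d=bot.capture(n)
    if f: cv2.imwrite('pics/'+f,cv2.cvtColor(p,cv2.COLOR_RGB2BGR))
    return p,d
def K(n):
    m=bot.camera_model(n); f=200/np.tan(np.radians(m['vertical_fov'])/2)
    return m,np.array([[f,0,m['cx']],[0,f,m['cy']],[0,0,1]]),np.array([m['k1'],0,0,0,0.])
def ray(n,u,v):
    m,k,d=K(n); s=cv2.undistortPoints(np.array([[[u,v]]],float),k,d)[0,0]
    R=np.array(m['R']);t=np.array(m['t']); return -R.T@t, R.T@np.array([s[0],s[1],1])
def onz(n,u,v,z):
    o,r=ray(n,u,v); return o+r*(z-o[2])/r[2]
def dep(n,u,v,d):
    o,r=ray(n,u,v); return o+r*d
def proj(n,X):
    m,k,d=K(n); R=np.array(m['R']);
    return cv2.projectPoints(np.array(X,float).reshape(-1,3),cv2.Rodrigues(R)[0],np.array(m['t'],float),k,d)[0].reshape(-1,2)
def tri(u1,u2):
    a,r=ray('scene',*u1); b,s=ray('top',*u2)
    r/=np.linalg.norm(r); s/=np.linalg.norm(s)
    P=np.eye(3)-np.outer(r,r);Q=np.eye(3)-np.outer(s,s)
    X=np.linalg.solve(P+Q,P@a+Q@b); return X,np.linalg.norm(P@(X-a)),np.linalg.norm(Q@(X-b))
def tool(v):
    from scipy.spatial.transform import Rotation as Ro
    o=bot.get_obs(); r=np.array(o['tcp_rot']); 
    R=Ro.from_euler('xyz',r).as_matrix() if r.size==3 else r
    return R.T@(np.array(v)-np.array(o['tool_pos']))/200
E
python3 - <<'E'
from h import *
for n in('scene','top'):
    p,d=cap(n,n+'0.png'); np.save(n+'0d.npy',d)
    m=bot.camera_model(n); print(n,np.round(-np.array(m['R']).T@m['t']),m['vertical_fov'],m['k1'])
print(bot.get_obs())
E
```

```text
scene [-61. 576. 849.] 55.153046371410205 -0.07189934372404978
top [ 286.  -58. 1722.] 45.04095418016688 0.0040967061516281175
{'time': 0.1, 'joint_positions': array([-1.38799874e+00,  3.42663489e-01,  1.52493508e+00, -3.57352139e-05,
        1.27539733e+00, -1.45960697e-01]), 'dq': array([ 8.37957136e-04, -3.03645921e-03, -2.82978003e-03,  8.88520431e-05,
        9.14926281e-04,  4.27645918e-04]), 'tau': array([ 2.37797256e-03, -4.32004416e+01, -2.44693369e+01,  7.18953554e-02,
        5.25925972e-02, -4.45654632e-05]), 'tool_pos': array([ 169.46784721, -496.50451791,  226.10429883]), 'tcp_rot': array([-3.14019936e+00, -1.70282785e-04,  3.28768594e-01]), 'contact_force': array([0.03804886, 0.4811073 , 0.6725471 ]), 'moment': array([ 0.04916638,  0.0420629 , -0.05429127]), 'finger_force': 0.0, 'grip_width': 91.92363566647376}
```

View pics/scene0.png

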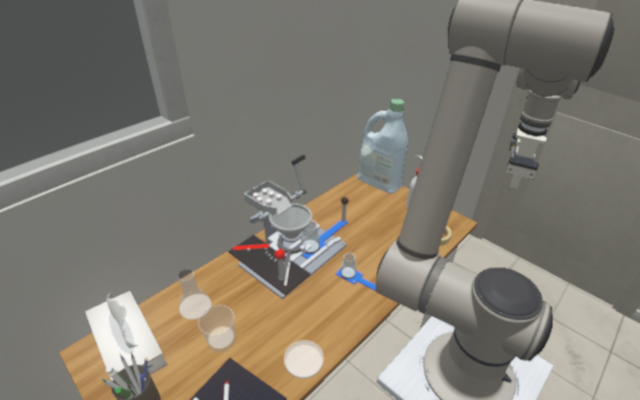

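View pics/top0.png

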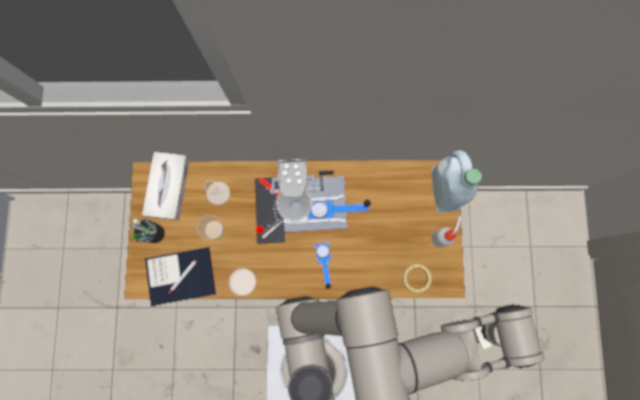

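Scene: large sled with jar at (312,246), its black knob at (345,201); the collar's red ball is at (280,254), the red mark at (250,247), the pan bar at (298,160). Top: knob (367,204), jar (319,210), red ball (260,229), bar (326,172).
Candidates for the sled: large one with knob at top (367,204), and a small decoy at top (322,250)–(328,286). I choose the one on the stand's rails, and I'll check it in a close crop.

```bash
python3 - <<'E'
from h import *
a=cv2.imread('pics/scene0.png')[140:300,220:380]; b=cv2.imread('pics/top0.png')[145:295,235:385]
cv2.imwrite('pics/c0.png',np.hstack([cv2.resize(a,(400,400),interpolation=2),cv2.resize(b,(400,400),interpolation=2)]))
E
```

```text
(no output)
```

View pics/c0.png

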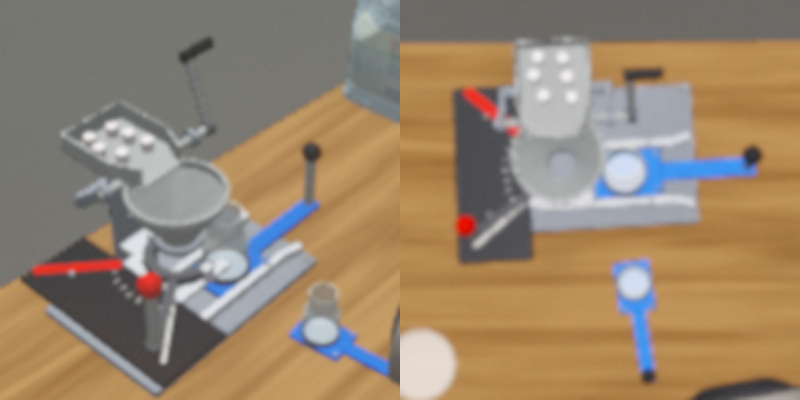

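The crop confirms it: the large sled sits between the stand's rails. Its knob is at scene (345,201) and top (367,203). The six pieces are in the pan, and the lever is at the white mark.

```bash
python3 - <<'E'
from h import *
def cen(n,box,f):
    p=cv2.cvtColor(cv2.imread(f'pics/{n}0.png'),cv2.COLOR_BGR2HSV).astype(int); x0,y0,x1,y1=box
    m=f(p[y0:y1,x0:x1]); c=cv2.connectedComponentsWithStats(m.astype(np.uint8)); i=1+np.argmax(c[2][1:,4]); return c[3][i]+[x0,y0],c[2][i]
blk=lambda h:h[...,2]<70
red=lambda h:(h[...,1]>170)&(h[...,2]>110)&((h[...,0]<8)|(h[...,0]>172))
for nm,bs,bt,f in [('sknob',(337,195,353,208),(360,197,374,210),blk),('cknob',(272,247,288,261),(254,222,267,237),red),('bar',(288,152,308,168),(316,168,336,177),blk)]:
    a,sa=cen('scene',bs,f); b,sb=cen('top',bt,f)
    X=tri(a,b); print(nm,a.round(1),sa,b.round(1),sb,X[0].round(1),np.round(X[1:],1))
print('funnel',onz('top',293.9,205,192), 'mark',onz('scene',*( (220+x/2.5,140+y/2.5)for x,y in[(77,268)]).__next__(),20))
# sled direction from blue mask, top view
p=cv2.cvtColor(cv2.imread('pics/top0.png'),cv2.COLOR_BGR2HSV); m=cv2.inRange(p,(100,120,100),(125,255,255)); m[232:]=0
ys,xs=np.nonzero(m); k=xs>335
for xx in range(334,366,6): print(xx,ys[xs==xx].mean() if (xs==xx).any() else None)
for u,v in[(335,208.5),(360,208)]: print(onz('top',u,v,20))
# base edges
for u,v in [(259.5,243),(285,242)]: print('plate',onz('top',u,v,12))
for n,uv in (('wb',(446,236)),('fl',(217,193)),('be',(209,228))): print(n,onz('top',*uv,100).round())
print('jar',onz('top',319,210,108))
E
```

```text
sknob [344.2 201.2] [ 5  5  5  4 16] [366.6 202.8] [ 5  4  4  5 14] [ 560.6 -183.8  103.8] [0.1 0.1]
cknob [279.3 253.4] [ 3  2  9  9 58] [259.1 229. ] [ 2  4  7  7 43] [463.3 168.4 187.2] [0.6 0.6]
bar [297.8 159.8] [ 4  4 13  9 42] [322.9 173. ] [5 4 5 3 7] [619.2 -39.1 295. ] [1.5 1.5]
funnel [539.43618002  56.7817415  192.        ] mark [678.92734126 110.52903566  20.        ]
334 209.0
340 208.5
346 208.0
352 207.5
358 207.5
364 206.5
[554.58402101 -77.35085397  20.        ]
[ 555.98250285 -166.59219988   20.        ]
plate [433.08778463 191.39326778  12.        ]
plate [436.29546757 100.80323837  12.        ]
wb [ 447. -449.  100.]
fl [598. 328. 100.]
be [477. 351. 100.]
jar [535.79624503 -22.13854448 108.        ]
```

Request:
{"name": "send_rows", "arguments": {"rows": [{"x":0.2,"y":-0.13,"az":-0.15,"jaw":-1},{"x":0.4,"y":-0.27,"az":-0.3,"jaw":-1},{"x":0.6,"y":-0.4,"az":-0.45,"jaw":-1},{"x":0.8,"y":-0.53,"az":-0.6,"jaw":-1},{"x":1,"y":-0.67,"az":-0.75,"jaw":-1},{"x":1,"y":-0.67,"az":-0.9,"jaw":-1},{"x":1,"y":-0.67,"az":-1,"jaw":-1},{"x":1,"y":-0.67,"az":-1,"jaw":-1},{"x":1,"y":-0.67,"az":-1,"jaw":-1},{"x":1,"y":-0.67,"az":-1,"jaw":-1}]}}

```text
schema error: expected keys x, y, z, ax, ay, az, jaw
```

```bash
python3 - <<'E'
from h import *
o=bot.get_obs(); print(o['tool_pos'],o['tcp_rot'],o['contact_force'],o['joint_positions'].round(2))
print(tool([564,-232,226]))
p=cv2.imread('pics/top0.png')
# red stripe in top
h=cv2.cvtColor(p,cv2.COLOR_BGR2HSV).astype(int); m=((h[...,1]>150)&(h[...,2]>100)&((h[...,0]<8)|(h[...,0]>172)))
c=cv2.connectedComponentsWithStats(m[170:240,250:285].astype(np.uint8))
for s,q in zip(c[2][1:],c[3][1:]):
  if s[4]>3: print(s[:5]+[250,170,0,0,0],q+[250,170],onz('top',*(q+[250,170]),14).round())
# funnel rim: gray annulus edge, Hough
g=cv2.cvtColor(p,cv2.COLOR_BGR2GRAY)[160:250,250:340]; g=cv2.resize(g,None,fx=4,fy=4,interpolation=cv2.INTER_CUBIC)
hc=cv2.HoughCircles(g,cv2.HOUGH_GRADIENT,1,60,param1=80,param2=15,minRadius=58,maxRadius=75)
if hc is not None:
  for x,y,r in hc[0][:4]: u,v=x/4-.375+250,y/4-.375+160; print('rim',u,v,r/4,onz('top',u,v,192).round(1))
E
```

```text
[ 169.46784721 -496.50451791  226.10429883] [-3.14019936e+00 -1.70282785e-04  3.28768594e-01] [0.03804886 0.4811073  0.6725471 ] [-1.39  0.34  1.52 -0.    1.28 -0.15]
[ 2.29401943e+00 -6.14758868e-01  1.76866785e-03]
[259 178  12  11  61] [264.50819672 182.44262295] [652. 177.  14.]
[256 226   7   8  46] [259.06521739 229.26086957] [482. 194.  14.]
```

Request:
{"name": "send_rows", "arguments": {"rows": [{"x":0.2,"y":-0.13,"z":0,"ax":0,"ay":0,"az":-0.15,"jaw":-1},{"x":0.4,"y":-0.27,"z":0,"ax":0,"ay":0,"az":-0.3,"jaw":-1},{"x":0.6,"y":-0.4,"z":0,"ax":0,"ay":0,"az":-0.45,"jaw":-1},{"x":0.8,"y":-0.53,"z":0,"ax":0,"ay":0,"az":-0.6,"jaw":-1},{"x":1,"y":-0.67,"z":0,"ax":0,"ay":0,"az":-0.75,"jaw":-1},{"x":1,"y":-0.67,"z":0,"ax":0,"ay":0,"az":-0.9,"jaw":-1},{"x":1,"y":-0.67,"z":0,"ax":0,"ay":0,"az":-1,"jaw":-1},{"x":1,"y":-0.67,"z":0,"ax":0,"ay":0,"az":-1,"jaw":-1},{"x":1,"y":-0.67,"z":0,"ax":0,"ay":0,"az":-1,"jaw":-1},{"x":1,"y":-0.67,"z":0,"ax":0,"ay":0,"az":-1,"jaw":-1}]}}

```text
time: 1.35
tool_pos: [315.4, -305.6, 226.6]
tcp_rot: [-3.141, -0.0, 1.374]
contact_force: [-0.8, 0.8, 0.1]
grip_width: 0.6
finger_force: 0.0
```

```bash
python3 - <<'E'
from h import *
o=bot.get_obs(); print(o['tool_pos'],o['tcp_rot'],o['contact_force'],o['joint_positions'].round(2))
print(tool([564,-232,226]))
E
```

```text
[ 315.42780005 -305.56657412  226.63215771] [-3.14147590e+00 -9.31274138e-05  1.37445382e+00] [-0.81680037  0.75430826  0.08963344] [-0.94  0.18  1.74 -0.    1.22 -0.75]
[0.60322685 1.14722375 0.00308302]
```

Request:
{"name": "send_rows", "arguments": {"rows": [{"x":0.12,"y":0.2,"z":0,"ax":0,"ay":0,"az":-0.1,"jaw":-1},{"x":0.24,"y":0.4,"z":0,"ax":0,"ay":0,"az":-0.2,"jaw":-1},{"x":0.36,"y":0.6,"z":0,"ax":0,"ay":0,"az":-0.27,"jaw":-1},{"x":0.48,"y":0.8,"z":0,"ax":0,"ay":0,"az":-0.27,"jaw":-1},{"x":0.6,"y":1,"z":0,"ax":0,"ay":0,"az":-0.27,"jaw":-1},{"x":0.6,"y":1,"z":0,"ax":0,"ay":0,"az":-0.27,"jaw":-1},{"x":0.6,"y":1,"z":0,"ax":0,"ay":0,"az":-0.27,"jaw":-1},{"x":0.6,"y":1,"z":0,"ax":0,"ay":0,"az":-0.27,"jaw":-1},{"x":0.6,"y":1,"z":0,"ax":0,"ay":0,"az":-0.27,"jaw":-1},{"x":0.6,"y":1,"z":0,"ax":0,"ay":0,"az":-0.27,"jaw":-1}]}}

```text
time: 2.6
tool_pos: [534.6, -226.9, 227.0]
tcp_rot: [3.141, 0.0, 1.658]
contact_force: [-0.6, 0.1, -0.1]
grip_width: 0.3
finger_force: 0.0
```

```bash
python3 - <<'E'
from h import *
o=bot.get_obs(); print(o['tool_pos'],o['tcp_rot'],o['contact_force'],o['joint_positions'].round(2))
print(tool([564,-232,70]))
E
```

```text
[ 534.63504283 -226.8605739   227.02543432] [3.14127185e+00 3.40247891e-04 1.65787601e+00] [-0.55476683  0.07193101 -0.07686603] [-0.53  0.44  1.36 -0.    1.33 -0.62]
[-0.03810193  0.1437817   0.78518635]
```

Request:
{"name": "send_rows", "arguments": {"rows": [{"x":-0.04,"y":0.14,"z":0.15,"ax":0,"ay":0,"az":0,"jaw":-1},{"x":-0.04,"y":0.14,"z":0.35,"ax":0,"ay":0,"az":0,"jaw":-1},{"x":-0.04,"y":0.14,"z":0.55,"ax":0,"ay":0,"az":0,"jaw":-1},{"x":-0.04,"y":0.14,"z":0.78,"ax":0,"ay":0,"az":0,"jaw":-1},{"x":0.04,"y":0.14,"z":0.78,"ax":0,"ay":0,"az":0,"jaw":-1},{"x":0.1,"y":0.14,"z":0.78,"ax":0,"ay":0,"az":0,"jaw":-1},{"x":0.15,"y":0.14,"z":0.78,"ax":0,"ay":0,"az":0,"jaw":-1},{"x":0.2,"y":0.14,"z":0.78,"ax":0,"ay":0,"az":0,"jaw":-1},{"x":0.25,"y":0.14,"z":0.78,"ax":0,"ay":0,"az":0,"jaw":-1},{"x":0.3,"y":0.14,"z":0.78,"ax":0,"ay":0,"az":0,"jaw":-1}]}}

```text
time: 3.85
tool_pos: [557.7, -163.7, 71.0]
tcp_rot: [3.141, 0.0, 1.659]
contact_force: [0.5, -2.1, -0.6]
grip_width: 0.4
finger_force: 1.3
```

```bash
python3 - <<'E'
from h import *
cap('scene','s1.png')
i=cv2.imread('pics/s1.png')[140:300,220:420]; cv2.imwrite('pics/s1c.png',cv2.resize(i,(750,600),interpolation=2))
o=bot.get_obs(); print(o['tool_pos'],o['tcp_rot'],o['contact_force'])
E
```

```text
[ 557.36634973 -162.27981217   70.81966884] [-3.14128072e+00 -8.60374648e-04  1.65927799e+00] [0.67048037 1.65779951 0.3294892 ]
```

View pics/s1c.png

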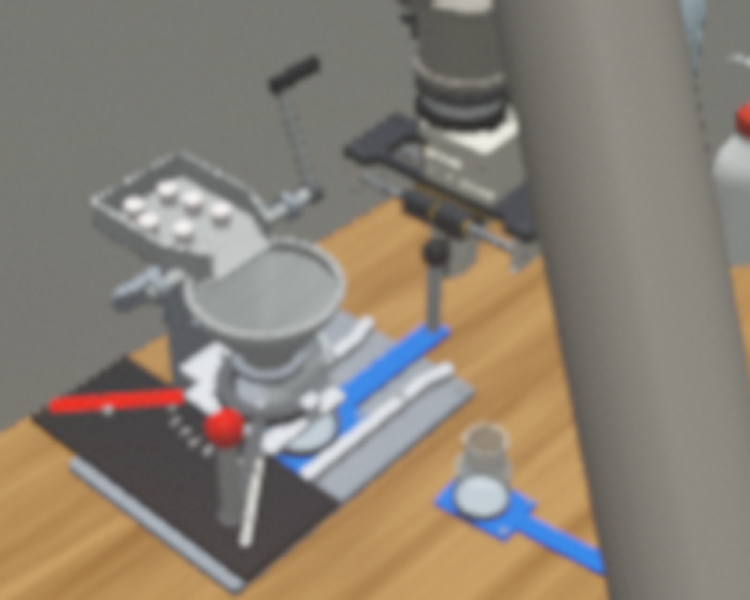

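The knob (crop 435,250) is moving along with the fingers and the jar is sliding in under the funnel. I'll keep pushing gently.

Request:
{"name": "send_rows", "arguments": {"rows": [{"x":0.02,"y":0,"z":0,"ax":0,"ay":0,"az":0,"jaw":-1},{"x":0.04,"y":0,"z":0,"ax":0,"ay":0,"az":0,"jaw":-1},{"x":0.06,"y":0,"z":0,"ax":0,"ay":0,"az":0,"jaw":-1},{"x":0.08,"y":0,"z":0,"ax":0,"ay":0,"az":0,"jaw":-1},{"x":0.1,"y":0,"z":0,"ax":0,"ay":0,"az":0,"jaw":-1},{"x":0.11,"y":0,"z":0,"ax":0,"ay":0,"az":0,"jaw":-1},{"x":0.12,"y":0,"z":0,"ax":0,"ay":0,"az":0,"jaw":-1},{"x":0.13,"y":0,"z":0,"ax":0,"ay":0,"az":0,"jaw":-1},{"x":0.14,"y":0,"z":0,"ax":0,"ay":0,"az":0,"jaw":-1},{"x":0.15,"y":0,"z":0,"ax":0,"ay":0,"az":0,"jaw":-1}]}}

```text
time: 5.15
tool_pos: [555.0, -134.3, 70.7]
tcp_rot: [3.142, 0.0, 1.659]
contact_force: [-0.2, -3.7, 0.9]
grip_width: 0.2
finger_force: 1.8
```

Request:
{"name": "send_rows", "arguments": {"rows": [{"x":0.005,"y":0,"z":0,"ax":0,"ay":0,"az":0,"jaw":-1},{"x":0.01,"y":0,"z":0,"ax":0,"ay":0,"az":0,"jaw":-1},{"x":0.015,"y":0,"z":0,"ax":0,"ay":0,"az":0,"jaw":-1},{"x":0.02,"y":0,"z":0,"ax":0,"ay":0,"az":0,"jaw":-1},{"x":0.025,"y":0,"z":0,"ax":0,"ay":0,"az":0,"jaw":-1},{"x":0.03,"y":0,"z":0,"ax":0,"ay":0,"az":0,"jaw":-1},{"x":0.03,"y":0,"z":0,"ax":0,"ay":0,"az":0,"jaw":-1},{"x":0.03,"y":0,"z":0,"ax":0,"ay":0,"az":0,"jaw":-1},{"x":0.03,"y":0,"z":0,"ax":0,"ay":0,"az":0,"jaw":-1},{"x":0.03,"y":0,"z":0,"ax":0,"ay":0,"az":0,"jaw":-1}]}}

```text
time: 6.4
tool_pos: [555.9, -130.6, 71.7]
tcp_rot: [3.138, 0.004, 1.658]
contact_force: [1.2, -10.5, 4.0]
grip_width: 0.4
finger_force: 5.6
```

Request:
{"name": "send_rows", "arguments": {"rows": [{"x":0.005,"y":0,"z":0,"ax":0,"ay":0,"az":0,"jaw":-1},{"x":0.01,"y":0,"z":0,"ax":0,"ay":0,"az":0,"jaw":-1},{"x":0.015,"y":0,"z":0,"ax":0,"ay":0,"az":0,"jaw":-1},{"x":0.02,"y":0,"z":0,"ax":0,"ay":0,"az":0,"jaw":-1},{"x":0.02,"y":0,"z":0,"ax":0,"ay":0,"az":0,"jaw":-1},{"x":0.02,"y":0,"z":0,"ax":0,"ay":0,"az":0,"jaw":-1},{"x":0.02,"y":0,"z":0,"ax":0,"ay":0,"az":0,"jaw":-1},{"x":0.02,"y":0,"z":0,"ax":0,"ay":0,"az":0,"jaw":-1},{"x":0.02,"y":0,"z":0,"ax":0,"ay":0,"az":0,"jaw":-1},{"x":0.02,"y":0,"z":0,"ax":0,"ay":0,"az":0,"jaw":-1}]}}

```text
time: 7.65
tool_pos: [556.8, -129.6, 73.0]
tcp_rot: [3.135, 0.009, 1.658]
contact_force: [1.7, -21.9, 7.3]
grip_width: 0.3
finger_force: 11.1
```

Request:
{"name": "send_rows", "arguments": {"rows": [{"x":-0.1,"y":0,"z":0,"ax":0,"ay":0,"az":0,"jaw":-1},{"x":-0.2,"y":0,"z":0,"ax":0,"ay":0,"az":0,"jaw":-1},{"x":-0.2,"y":0,"z":-0.25,"ax":0,"ay":0,"az":0,"jaw":-1},{"x":-0.2,"y":-0.1,"z":-0.5,"ax":0,"ay":0,"az":0,"jaw":-1},{"x":-0.2,"y":-0.2,"z":-0.75,"ax":0,"ay":0,"az":0,"jaw":-1},{"x":-0.1,"y":-0.4,"z":-1,"ax":0,"ay":0,"az":0,"jaw":-1},{"x":0.1,"y":-0.6,"z":-1,"ax":0,"ay":0,"az":0,"jaw":-1},{"x":0.35,"y":-0.6,"z":-1,"ax":0,"ay":0,"az":0,"jaw":-1},{"x":0.6,"y":-0.6,"z":-1,"ax":0,"ay":0,"az":0,"jaw":-1},{"x":0.8,"y":-0.6,"z":-1,"ax":0,"ay":0,"az":0,"jaw":-1}]}}

```text
time: 8.9
tool_pos: [419.8, 26.1, 270.5]
tcp_rot: [-3.141, -0.001, 1.659]
contact_force: [0.8, -0.6, 0.5]
grip_width: 0.5
finger_force: 0.0
```

```bash
python3 - <<'E'
from h import *
o=bot.get_obs(); print(o['tool_pos'],o['tcp_rot'],o['contact_force'],o['joint_positions'].round(2))
for z in (270,166): print(tool([463,168.4,z]))
E
```

```text
[419.83443207  26.06240698 270.52735174] [-3.14071135e+00 -1.01883484e-03  1.65906165e+00] [ 0.84650802 -0.58053356  0.524771  ] [-0.12  0.11  1.7   0.    1.33 -0.21]
[0.68988904 0.27772632 0.00309488]
[0.68935924 0.2781846  0.52309441]
```

Request:
{"name": "send_rows", "arguments": {"rows": [{"x":0.2,"y":0.08,"z":0,"ax":0,"ay":0,"az":0,"jaw":0.4},{"x":0.4,"y":0.16,"z":0,"ax":0,"ay":0,"az":0,"jaw":0.4},{"x":0.55,"y":0.22,"z":0,"ax":0,"ay":0,"az":0,"jaw":0.4},{"x":0.69,"y":0.28,"z":0,"ax":0,"ay":0,"az":0,"jaw":0.4},{"x":0.69,"y":0.28,"z":0,"ax":0,"ay":0,"az":0,"jaw":0.4},{"x":0.69,"y":0.28,"z":0.1,"ax":0,"ay":0,"az":0,"jaw":0.4},{"x":0.69,"y":0.28,"z":0.2,"ax":0,"ay":0,"az":0,"jaw":0.4},{"x":0.69,"y":0.28,"z":0.2,"ax":0,"ay":0,"az":0,"jaw":0.4},{"x":0.69,"y":0.28,"z":0.2,"ax":0,"ay":0,"az":0,"jaw":0.4},{"x":0.69,"y":0.28,"z":0.2,"ax":0,"ay":0,"az":0,"jaw":0.4}]}}

```text
time: 10.15
tool_pos: [464.6, 166.7, 231.6]
tcp_rot: [3.14, -0.0, 1.658]
contact_force: [-0.1, -1.0, 0.3]
grip_width: 64.2
finger_force: 0.0
```

```bash
python3 - <<'E'
from h import *
cap('scene','s2.png')
i=cv2.imread('pics/s2.png')[110:310,210:410]; cv2.imwrite('pics/s2c.png',cv2.resize(i,(600,600),interpolation=2))
o=bot.get_obs(); print(o['tool_pos'],o['tcp_rot'],tool([463,168.4,166]))
E
```

```text
[464.55063446 166.72543166 231.46427876] [ 3.14023578e+00 -5.91887736e-05  1.65858998e+00] [ 0.00900103 -0.0074333   0.32731214]
```

View pics/s2c.png

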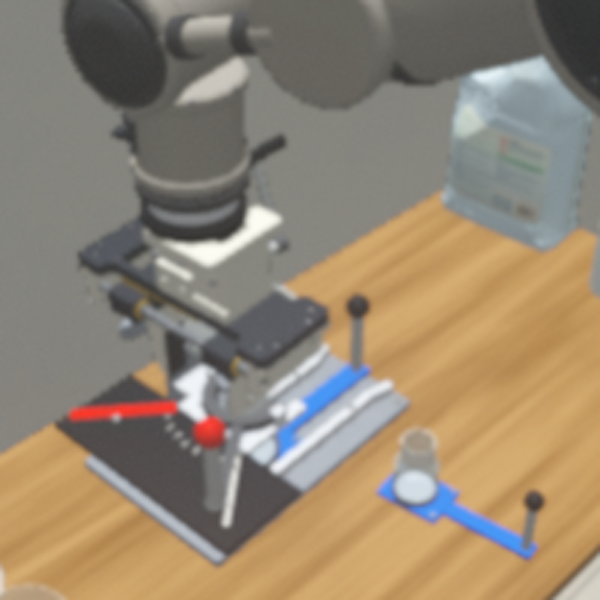

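The sled is home (knob at crop 358,305), and the open fingers are above the red ball (210,432). Next I descend and grip.

Request:
{"name": "send_rows", "arguments": {"rows": [{"x":0.01,"y":-0.01,"z":0.1,"ax":0,"ay":0,"az":0,"jaw":0.4},{"x":0.01,"y":-0.01,"z":0.2,"ax":0,"ay":0,"az":0,"jaw":0.4},{"x":0.01,"y":-0.01,"z":0.32,"ax":0,"ay":0,"az":0,"jaw":0.4},{"x":0.01,"y":-0.01,"z":0.32,"ax":0,"ay":0,"az":0,"jaw":0.4},{"x":0.01,"y":-0.01,"z":0.32,"ax":0,"ay":0,"az":0,"jaw":-1},{"x":0.01,"y":-0.01,"z":0.32,"ax":0,"ay":0,"az":0,"jaw":-1},{"x":0.01,"y":-0.01,"z":0.32,"ax":0,"ay":0,"az":0,"jaw":-1},{"x":0.01,"y":-0.01,"z":0.32,"ax":0,"ay":0,"az":0,"jaw":-1},{"x":0.01,"y":-0.01,"z":0.32,"ax":0,"ay":0,"az":0,"jaw":-1},{"x":0.01,"y":-0.01,"z":0.32,"ax":0,"ay":0,"az":0,"jaw":-1}]}}

```text
time: 11.45
tool_pos: [462.3, 168.6, 167.0]
tcp_rot: [3.141, 0.0, 1.659]
contact_force: [0.8, -1.9, 1.8]
grip_width: 24.2
finger_force: 30.0
```

```bash
cat >> h.py <<'E'
def st():
    o=bot.get_obs(); print(o['time'],o['tool_pos'].round(1),o['tcp_rot'].round(3),'F',o['contact_force'].round(1),'w',round(o['grip_width'],1),round(o['finger_force'],1)); return o
E
python3 - <<'E'
from h import *
o=st()
c=np.array([539.4,56.8]); p=o['tool_pos'][:2]; d=p-c; r=np.linalg.norm(d); print(r)
a0=np.arctan2(d[1],d[0]); 
for a in np.arange(.1,1.51,.1):
    q=c+140*np.array([np.cos(a0-a),np.sin(a0-a)]) if 0 else c+r*np.array([np.cos(a0-a),np.sin(a0-a)])
    print(round(a,2),q.round(),tool([*q,o['tool_pos'][2]]).round(2))
E
```

```text
11.45 [462.3 168.6 167. ] [3.141 0.    1.659] F [ 0.8 -1.9  1.8] w 24.2 30.0
135.76383219667193
0.1 [474. 176.] [0.03 0.06 0.  ]
0.2 [486. 182.] [0.05 0.12 0.  ]
0.3 [499. 186.] [0.07 0.19 0.  ]
0.4 [512. 190.] [0.08 0.26 0.  ]
0.5 [525. 192.] [0.09 0.32 0.  ]
0.6 [539. 193.] [0.09 0.39 0.  ]
0.7 [552. 192.] [0.08 0.46 0.  ]
0.8 [566. 190.] [0.06 0.53 0.  ]
0.9 [579. 187.] [0.04 0.59 0.  ]
1.0 [592. 182.] [0.01 0.65 0.  ]
1.1 [604. 176.] [-0.02  0.71  0.  ]
1.2 [616. 169.] [-0.06  0.76  0.  ]
1.3 [626. 161.] [-0.11  0.81  0.  ]
1.4 [636. 152.] [-0.16  0.86  0.  ]
1.5 [645. 142.] [-0.21  0.9   0.  ]
```

```bash
python3 - <<'E'
from h import *
o=bot.get_obs()
c=np.array([542.5,55.5]); d=o['tool_pos'][:2]-c; r=np.linalg.norm(d); print(r)
a0=np.arctan2(d[1],d[0])
for a in np.arange(.07,1.5,.07):
    q=c+r*np.array([np.cos(a0-a),np.sin(a0-a)]); print(round(a,2),q.round(),tool([*q,o['tool_pos'][2]]).round(3))
E
```

```text
138.60574266423595
0.07 [470. 174.] [0.023 0.043 0.   ]
0.14 [479. 179.] [0.043 0.087 0.   ]
0.21 [488. 183.] [0.06  0.132 0.   ]
0.28 [497. 186.] [0.073 0.179 0.   ]
0.35 [506. 189.] [0.084 0.226 0.   ]
0.42 [515. 191.] [0.091 0.274 0.   ]
0.49 [525. 193.] [0.094 0.323 0.   ]
0.56 [535. 194.] [0.094 0.371 0.   ]
0.63 [544. 194.] [0.091 0.42  0.   ]
0.7 [554. 194.] [0.085 0.468 0.   ]
0.77 [564. 192.] [0.075 0.515 0.   ]
0.84 [573. 191.] [0.061 0.562 0.   ]
0.91 [583. 188.] [0.045 0.607 0.   ]
0.98 [592. 185.] [0.025 0.652 0.   ]
1.05 [601. 181.] [0.003 0.695 0.001]
1.12 [609. 177.] [-0.023  0.736  0.001]
1.19 [618. 172.] [-0.051  0.775  0.001]
1.26 [626. 166.] [-0.082  0.812  0.001]
1.33 [633. 160.] [-0.116  0.847  0.001]
1.4 [640. 154.] [-0.152  0.88   0.001]
1.47 [647. 147.] [-0.19   0.91   0.001]
```

Request:
{"name": "send_rows", "arguments": {"rows": [{"x":0.023,"y":0.043,"z":0,"ax":0,"ay":0,"az":0,"jaw":-1},{"x":0.043,"y":0.087,"z":0,"ax":0,"ay":0,"az":0,"jaw":-1},{"x":0.06,"y":0.132,"z":0,"ax":0,"ay":0,"az":0,"jaw":-1},{"x":0.073,"y":0.179,"z":0,"ax":0,"ay":0,"az":0,"jaw":-1},{"x":0.084,"y":0.226,"z":0,"ax":0,"ay":0,"az":0,"jaw":-1},{"x":0.091,"y":0.274,"z":0,"ax":0,"ay":0,"az":0,"jaw":-1},{"x":0.094,"y":0.323,"z":0,"ax":0,"ay":0,"az":0,"jaw":-1},{"x":0.094,"y":0.371,"z":0,"ax":0,"ay":0,"az":0,"jaw":-1},{"x":0.091,"y":0.42,"z":0,"ax":0,"ay":0,"az":0,"jaw":-1},{"x":0.085,"y":0.468,"z":0,"ax":0,"ay":0,"az":0,"jaw":-1}]}}

```text
time: 12.7
tool_pos: [553.6, 194.7, 166.3]
tcp_rot: [-3.14, -0.001, 1.659]
contact_force: [-3.4, 4.3, 0.1]
grip_width: 24.3
finger_force: 30.0
```

Request:
{"name": "send_rows", "arguments": {"rows": [{"x":-0.01,"y":0.047,"z":0,"ax":0,"ay":0,"az":0,"jaw":-1},{"x":-0.024,"y":0.094,"z":0,"ax":0,"ay":0,"az":0,"jaw":-1},{"x":-0.04,"y":0.139,"z":0,"ax":0,"ay":0,"az":0,"jaw":-1},{"x":-0.06,"y":0.184,"z":0,"ax":0,"ay":0,"az":0,"jaw":-1},{"x":-0.082,"y":0.227,"z":0,"ax":0,"ay":0,"az":0,"jaw":-1},{"x":-0.108,"y":0.268,"z":0,"ax":0,"ay":0,"az":0,"jaw":-1},{"x":-0.136,"y":0.307,"z":0,"ax":0,"ay":0,"az":0,"jaw":-1},{"x":-0.167,"y":0.344,"z":0,"ax":0,"ay":0,"az":0,"jaw":-1},{"x":-0.2,"y":0.379,"z":0,"ax":0,"ay":0,"az":0,"jaw":-1},{"x":-0.22,"y":0.395,"z":0,"ax":0,"ay":0,"az":0,"jaw":-1}]}}

```text
time: 13.95
tool_pos: [636.8, 156.1, 166.3]
tcp_rot: [-3.141, 0.0, 1.659]
contact_force: [-3.4, -0.3, -4.9]
grip_width: 23.2
finger_force: 30.0
```

```bash
python3 - <<'E'
from h import *
o=st()
E
```

```text
13.95 [636.8 156.1 166.3] [-3.141  0.     1.659] F [-3.4 -0.3 -4.9] w 23.2 30.0
```

Request:
{"name": "send_rows", "arguments": {"rows": [{"x":-0.009,"y":0.008,"z":0,"ax":0,"ay":0,"az":0,"jaw":-1},{"x":-0.018,"y":0.016,"z":0,"ax":0,"ay":0,"az":0,"jaw":-1},{"x":-0.028,"y":0.024,"z":0,"ax":0,"ay":0,"az":0,"jaw":-1},{"x":-0.038,"y":0.032,"z":0,"ax":0,"ay":0,"az":0,"jaw":-1},{"x":-0.047,"y":0.039,"z":0,"ax":0,"ay":0,"az":0,"jaw":-1},{"x":-0.057,"y":0.046,"z":0,"ax":0,"ay":0,"az":0,"jaw":-1},{"x":-0.057,"y":0.046,"z":0,"ax":0,"ay":0,"az":0,"jaw":-1},{"x":-0.057,"y":0.046,"z":0,"ax":0,"ay":0,"az":0,"jaw":-1},{"x":-0.057,"y":0.046,"z":0,"ax":0,"ay":0,"az":0,"jaw":-1},{"x":-0.057,"y":0.046,"z":0,"ax":0,"ay":0,"az":0,"jaw":-1}]}}

```text
time: 15.2
tool_pos: [646.1, 145.1, 166.8]
tcp_rot: [-3.141, 0.002, 1.659]
contact_force: [-0.6, -1.2, -1.2]
grip_width: 0.9
finger_force: 1.2
```

```bash
python3 - <<'E'
from h import *
o=st()
d=o['tool_pos'][:2]-[542.5,55.5]; print(np.linalg.norm(d), np.arctan2(168.6-55.5,462.3-542.5)-np.arctan2(d[1],d[0]))
E
```

```text
15.2 [646.1 145.1 166.8] [-3.141e+00  2.000e-03  1.659e+00] F [-0.6 -1.2 -1.2] w 0.9 1.2
136.9291347458393 1.4744531775506822
```

Request:
{"name": "send_rows", "arguments": {"rows": [{"x":0,"y":0,"z":-0.1,"ax":0,"ay":0,"az":0,"jaw":-1},{"x":0,"y":0,"z":-0.3,"ax":0,"ay":0,"az":0,"jaw":-1},{"x":0,"y":0,"z":-0.5,"ax":0,"ay":0,"az":0,"jaw":-1},{"x":0,"y":0,"z":-0.75,"ax":0,"ay":0,"az":0,"jaw":-1},{"x":0,"y":0,"z":-0.75,"ax":0,"ay":0,"az":0,"jaw":-1},{"x":0,"y":-0.2,"z":-0.75,"ax":0,"ay":0,"az":0,"jaw":-1},{"x":0,"y":-0.45,"z":-0.75,"ax":0,"ay":0,"az":0,"jaw":-1},{"x":0,"y":-0.7,"z":-0.75,"ax":0,"ay":0,"az":0,"jaw":-1},{"x":0,"y":-0.9,"z":-0.75,"ax":0,"ay":0,"az":0,"jaw":-1},{"x":0,"y":-1,"z":-0.75,"ax":0,"ay":0,"az":0,"jaw":-1}]}}

```text
time: 16.45
tool_pos: [446.1, 128.8, 317.3]
tcp_rot: [3.138, 0.0, 1.66]
contact_force: [-0.2, 0.6, 0.4]
grip_width: 0.3
finger_force: 0.0
```

```bash
python3 - <<'E'
from h import *
o=st()
a,_=cap('scene','s3.png'); b,_=cap('top','t3.png')
a=cv2.imread('pics/s3.png')[140:300,220:380]; b=cv2.imread('pics/t3.png')[145:295,235:385]
cv2.imwrite('pics/c3.png',np.hstack([cv2.resize(a,(400,400),interpolation=2),cv2.resize(b,(400,400),interpolation=2)]))
print(proj('scene',[[640,154,187],[640,154,14]]),proj('top',[[640,154,187]]))
for n in('s3','t3'):
    h=cv2.cvtColor(cv2.imread(f'pics/{n}.png'),cv2.COLOR_BGR2HSV).astype(int); m=((h[...,1]>170)&(h[...,2]>110)&((h[...,0]<8)|(h[...,0]>172)))
    c=cv2.connectedComponentsWithStats(m.astype(np.uint8)); print([(q.round(1),s) for s,q in zip(c[2][1:],c[3][1:]) if s[4]>8])
E
```

```text
16.45 [446.1 128.8 317.3] [3.138 0.    1.66 ] F [-0.2  0.6  0.4] w 0.3 0.0
[[240.57112709 217.6500922 ]
 [247.39999417 262.37653833]] [[264.52869159 175.01688055]]
[(array([421.2, 171.6]), array([418, 170,   7,   4,  17], dtype=int32)), (array([237.8, 221.1]), array([235, 218,   7,   7,  40], dtype=int32)), (array([235.9, 247.8]), array([234, 246,   5,   4,  15], dtype=int32))]
[(array([260.1, 177.9]), array([257, 175,   7,   7,  38], dtype=int32)), (array([450. , 234.5]), array([446, 229,  10,  10,  49], dtype=int32))]
```

View pics/c3.png

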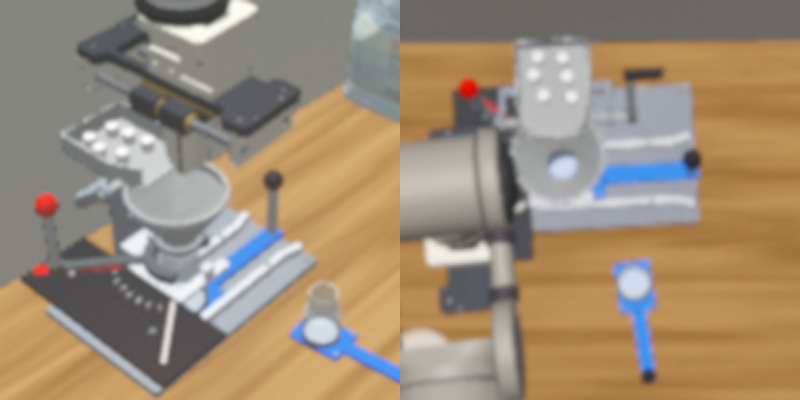

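The ball is now at scene (238,221) and top (260,178), almost over the red mark but maybe short of it. I'll measure the angle.

```bash
python3 - <<'E'
from h import *
X,_,_=tri((237.8,221.1),(260.1,177.9)); print(X)
A=np.array([463.3,168.4]);B=X[:2]; ch=np.linalg.norm(B-A); print('chord',ch,'angle',2*np.arcsin(ch/280))
# axis: centre at distance 140 from both
m=(A+B)/2; n=np.array([B[1]-A[1],A[0]-B[0]])/ch; c=m+n*np.sqrt(140**2-ch**2/4); print('axis',c)
d=B-c; a=np.arctan2(d[1],d[0])
t=np.array([d[1],-d[0]])/140; print('tangent cw',t)
chf=280*np.sin(.7)
a0=np.arctan2(*(A-c)[::-1]); F=c+140*np.array([np.cos(a0-1.4),np.sin(a0-1.4)]); print('locked pos',F)
for k in (-60,-24,): print(B+t*k, tool([*(B+t*k),317]))
E
```

```text
[630.58795513 168.63610975 189.04855757]
chord 167.288121754702 angle 1.280653708077424
axis [547.10242943  56.25209399]
tangent cw [ 0.80274297 -0.59632518]
locked pos [643.37489362 157.89663461]
[582.42337695 204.41562077] [0.31581124 0.71089135 0.00502719]
[611.32212386 182.94791416] [0.19608568 0.84529972 0.0054504 ]
```

Request:
{"name": "send_rows", "arguments": {"rows": [{"x":0.06,"y":0.15,"z":0,"ax":0,"ay":0,"az":-0.15,"jaw":-1},{"x":0.12,"y":0.35,"z":0,"ax":0,"ay":0,"az":-0.3,"jaw":-1},{"x":0.2,"y":0.55,"z":0,"ax":0,"ay":0,"az":-0.45,"jaw":-1},{"x":0.283,"y":0.748,"z":0,"ax":0,"ay":0,"az":-0.6,"jaw":-1},{"x":0.283,"y":0.748,"z":0,"ax":0,"ay":0,"az":-0.7,"jaw":-1},{"x":0.283,"y":0.748,"z":0.2,"ax":0,"ay":0,"az":-0.8,"jaw":-1},{"x":0.283,"y":0.748,"z":0.4,"ax":0,"ay":0,"az":-0.8,"jaw":-1},{"x":0.283,"y":0.748,"z":0.6,"ax":0,"ay":0,"az":-0.8,"jaw":-1},{"x":0.283,"y":0.748,"z":0.69,"ax":0,"ay":0,"az":-0.8,"jaw":-1},{"x":0.283,"y":0.748,"z":0.69,"ax":0,"ay":0,"az":-0.8,"jaw":-1}]}}

```text
time: 17.8
tool_pos: [591.6, 198.2, 176.6]
tcp_rot: [-3.14, -0.001, 2.497]
contact_force: [-0.9, 0.0, 1.4]
grip_width: 0.3
finger_force: 0.0
```

```bash
python3 - <<'E'
from h import *
st(); print(tool([627,173.4,178]), tool([631,169.5,178]))
E
```

```text
17.8 [591.6 198.2 176.6] [-3.140e+00 -1.000e-03  2.497e+00] F [-0.9  0.   1.4] w 0.3 0.0
[-0.21628262  0.00731192 -0.00733526] [-0.24398796  0.00375349 -0.00736905]
```

Request:
{"name": "send_rows", "arguments": {"rows": [{"x":-0.05,"y":0,"z":0,"ax":0,"ay":0,"az":0,"jaw":-1},{"x":-0.1,"y":0.01,"z":0,"ax":0,"ay":0,"az":0,"jaw":-1},{"x":-0.13,"y":0.01,"z":0,"ax":0,"ay":0,"az":0,"jaw":-1},{"x":-0.15,"y":0.01,"z":0,"ax":0,"ay":0,"az":0,"jaw":-1},{"x":-0.17,"y":0.01,"z":0,"ax":0,"ay":0,"az":0,"jaw":-1},{"x":-0.19,"y":0.01,"z":0,"ax":0,"ay":0,"az":0,"jaw":-1},{"x":-0.205,"y":0.005,"z":0,"ax":0,"ay":0,"az":0,"jaw":-1},{"x":-0.22,"y":0.005,"z":0,"ax":0,"ay":0,"az":0,"jaw":-1},{"x":-0.22,"y":0.005,"z":0,"ax":0,"ay":0,"az":0,"jaw":-1},{"x":-0.22,"y":0.005,"z":0,"ax":0,"ay":0,"az":0,"jaw":-1}]}}

```text
time: 19.05
tool_pos: [619.5, 179.6, 178.8]
tcp_rot: [-3.139, -0.018, 2.5]
contact_force: [-26.2, 20.8, 11.6]
grip_width: 0.7
finger_force: 16.1
```

Firm stop at 33 N. I'll back off and check the lever against the mark.

Request:
{"name": "send_rows", "arguments": {"rows": [{"x":0.1,"y":0,"z":0,"ax":0,"ay":0,"az":0,"jaw":-1},{"x":0.2,"y":0,"z":-0.1,"ax":0,"ay":0,"az":0,"jaw":-1},{"x":0.2,"y":0,"z":-0.3,"ax":0,"ay":0,"az":0,"jaw":-1},{"x":0.2,"y":0,"z":-0.5,"ax":0,"ay":0,"az":0,"jaw":-1},{"x":0.2,"y":0,"z":-0.75,"ax":0,"ay":0,"az":0,"jaw":-1},{"x":0.3,"y":-0.2,"z":-0.9,"ax":0,"ay":0,"az":0,"jaw":-1},{"x":0.4,"y":-0.4,"z":-0.9,"ax":0,"ay":0,"az":0,"jaw":-1},{"x":0.5,"y":-0.5,"z":-0.9,"ax":0,"ay":0,"az":0,"jaw":-1},{"x":0.6,"y":-0.6,"z":-0.9,"ax":0,"ay":0,"az":0,"jaw":-1},{"x":0.6,"y":-0.6,"z":-0.9,"ax":0,"ay":0,"az":0,"jaw":-1}]}}

```text
time: 20.3
tool_pos: [457.8, 148.9, 361.0]
tcp_rot: [3.139, 0.003, 2.497]
contact_force: [-0.3, -0.4, 0.3]
grip_width: 0.3
finger_force: 0.0
```

```bash
python3 - <<'E'
from h import *
o=st()
cap('scene','s4.png'); cap('top','t4.png')
a=cv2.imread('pics/s4.png')[180:280,220:340]; b=cv2.imread('pics/t4.png')[155:255,240:360]
cv2.imwrite('pics/c4.png',np.vstack([cv2.resize(x,(360,300),interpolation=2) for x in(a,b)]))
Q=[]
for n in('s4','t4'):
    h=cv2.cvtColor(cv2.imread(f'pics/{n}.png'),cv2.COLOR_BGR2HSV).astype(int); m=((h[...,1]>170)&(h[...,2]>110)&((h[...,0]<8)|(h[...,0]>172)))
    c=cv2.connectedComponentsWithStats(m.astype(np.uint8)); L=[(q,s) for s,q in zip(c[2][1:],c[3][1:]) if s[4]>8 and q[0]<400]; print(L)
    Q.append(max(L,key=lambda l:l[1][4])[0])
X=tri(*Q); print(X); ch=np.linalg.norm(X[0][:2]-[463.3,168.4]); print(2*np.arcsin(ch/280))
E
```

```text
20.3 [457.8 148.9 361. ] [3.139e+00 3.000e-03 2.497e+00] F [-0.3 -0.4  0.3] w 0.3 0.0
[(array([237.75609756, 220.        ]), array([235, 217,   7,   7,  41], dtype=int32)), (array([237.04347826, 247.69565217]), array([234, 246,   9,   4,  23], dtype=int32))]
[(array([260.925, 176.8  ]), array([258, 174,   7,   7,  40], dtype=int32))]
(array([634.26258202, 166.03986319, 189.11601546]), np.float64(0.9037192095189516), np.float64(0.9037192095188848))
1.3137340696029218
```

View pics/c4.png

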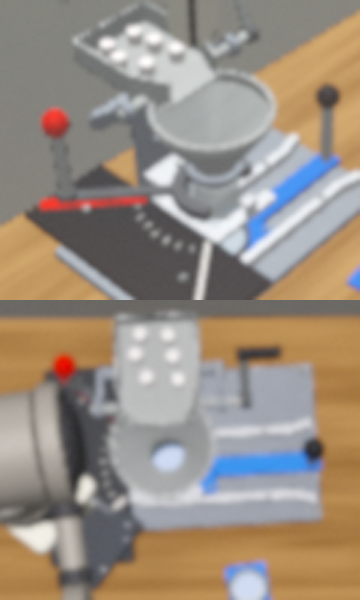

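```bash
python3 - <<'E'
from h import *
B=np.array([634.3,166]);A=np.array([463.3,168.4]);c=np.array([545.5,56.])
for nm,pts in (('red',[(233.2,248),(248.8,248.8),(270,246)]),('white',[(220+165/2.5,140+358/2.5),(220+173/2.5,140+305/2.5)])):
    for p in pts:
        X=onz('scene',*p,13)[:2]; d=X-c; print(nm,X.round(1),np.degrees(np.arctan2(d[1],d[0])).round(1),np.linalg.norm(d).round())
for p in (A,B): print(np.degrees(np.arctan2(*(p-c)[::-1])))
h=cv2.cvtColor(cv2.imread('pics/scene0.png'),cv2.COLOR_BGR2HSV).astype(int)[238:256,228:276]
m=((h[...,1]>150)&(h[...,2]>100)&((h[...,0]<8)|(h[...,0]>172))); ys,xs=np.nonzero(m)
for u in range(xs.min(),xs.max(),6): 
    v=ys[xs==u].mean() if (xs==u).any() else 0; X=onz('scene',u+228,v+238,13); d=X[:2]-c; print(u+228,round(v+238,1),X[:2].round(1),np.degrees(np.arctan2(d[1],d[0])).round(1),np.linalg.norm(d).round())
E
```

```text
red [720.9 147.5] 27.6 198.0
red [683.9 115.3] 23.2 151.0
red [647.2  60.9] 2.8 102.0
white [499.7 125.7] 123.3 83.0
white [554.1  64.4] 44.4 12.0
126.17862905145154
51.08700833193201
233 248.5 [719.5 149.3] 28.2 197.0
239 247.5 [710.  133.4] 25.2 182.0
245 246.5 [700.4 117.5] 21.7 167.0
251 246.5 [687.2 104.2] 18.8 150.0
257 246.0 [675.8  89.6] 14.5 135.0
263 245.5 [664.3  74.9] 9.1 120.0
269 238 [677.6  39.6] -7.1 133.0
```

```bash
python3 - <<'E'
from h import *
B=np.array([634.3,166]);c=np.array([545.5,56.])
X=tri((233.2,248),(259.4,178.8)); print(X)
z=X[0][2]
for u,v in [(233,248.5),(239,247.5),(248.8,248.8),(251,246.5),(263,245.5)]:
    P=onz('scene',u,v,z)[:2]; d=P-c; print(P.round(1),np.degrees(np.arctan2(d[1],d[0])).round(1),np.linalg.norm(d).round())
for u,v in [(286,283.2),(289.2,262)]:
    P=onz('scene',u,v,z)[:2]; d=P-c; print('w',P.round(1),np.degrees(np.arctan2(d[1],d[0])).round(1),np.linalg.norm(d).round())
h=cv2.cvtColor(cv2.imread('pics/top0.png'),cv2.COLOR_BGR2HSV).astype(int)
m=((h[...,1]>110)&(h[...,2]>90)&((h[...,0]<10)|(h[...,0]>170)))[176:196,255:280]; ys,xs=np.nonzero(m)
for u in range(xs.min(),xs.max(),3):
    if (xs==u).any(): P=onz('top',u+255,ys[xs==u].mean()+176,z)[:2]; d=P-c; print('top',P.round(1),np.degrees(np.arctan2(d[1],d[0])).round(1),np.linalg.norm(d).round())
E
```

```text
(array([649.88571719, 185.71076273,  88.24694026]), np.float64(0.6605580958042025), np.float64(0.6605580958042626))
[649.2 187.7] 51.8 168.0
[640.6 173.3] 51.0 151.0
[616.8 156.8] 54.7 123.0
[619.8 146.7] 50.7 117.0
[599. 120.] 50.1 83.0
w [449.2 166.2] 131.1 146.0
w [498.7 110.5] 130.7 72.0
top [647. 190.] 52.9 168.0
top [643.3 179.5] 51.6 158.0
top [639.7 169. ] 50.2 147.0
top [630.8 158.5] 50.2 133.0
top [623.7 147.9] 49.6 121.0
top [595.4 126.7] 54.8 87.0
```

Lever at 51.1° lines up with the red mark at 51°, and white to red is 80° = 1.40, so the collar is locked. Now the pan bar.

```bash
python3 - <<'E'
from h import *
print(tri((300,159.2),(328.4,172.4)), tri((298.6,160),(326.4,172.3)))
G=np.array([onz('top',328.4,172.4,290),onz('scene',300,159.2,290),onz('scene',298.6,160,290)]); print(G)
print(tool([619,-42,361]))
E
```

```text
(array([624.21391986, -54.59890641, 287.89345464]), np.float64(0.4773743241574999), np.float64(0.47737432415744746)) (array([624.28301154, -48.74537273, 287.81179101]), np.float64(0.09755926004082283), np.float64(0.09755926004066937))
[[623.34442081 -54.91339925 290.        ]
 [622.09440302 -52.01714438 290.        ]
 [621.70256743 -46.26589928 290.        ]]
[-1.21179239 -0.28323062 -0.00322946]
```

Request:
{"name": "send_rows", "arguments": {"rows": [{"x":-0.15,"y":-0.04,"z":0,"ax":0,"ay":0,"az":0.15,"jaw":0},{"x":-0.3,"y":-0.08,"z":0,"ax":0,"ay":0,"az":0.3,"jaw":0},{"x":-0.45,"y":-0.12,"z":0,"ax":0,"ay":0,"az":0.45,"jaw":0},{"x":-0.6,"y":-0.15,"z":0,"ax":0,"ay":0,"az":0.6,"jaw":0},{"x":-0.75,"y":-0.19,"z":0,"ax":0,"ay":0,"az":0.7,"jaw":0},{"x":-0.9,"y":-0.23,"z":0,"ax":0,"ay":0,"az":0.8,"jaw":0},{"x":-1,"y":-0.25,"z":0,"ax":0,"ay":0,"az":0.8,"jaw":0},{"x":-1,"y":-0.25,"z":0,"ax":0,"ay":0,"az":0.8,"jaw":0},{"x":-1,"y":-0.25,"z":0,"ax":0,"ay":0,"az":0.8,"jaw":0},{"x":-1,"y":-0.25,"z":0,"ax":0,"ay":0,"az":0.8,"jaw":0}]}}

```text
time: 21.65
tool_pos: [588.5, -10.5, 359.0]
tcp_rot: [3.141, 0.0, 1.66]
contact_force: [-0.3, 0.1, 0.1]
grip_width: 45.7
finger_force: 0.0
```

```bash
python3 - <<'E'
from h import *
st(); print(tool([623,-53,330]),tool([623,-53,271]))
E
```

```text
21.65 [588.5 -10.5 359. ] [3.141 0.    1.66 ] F [-0.3  0.1  0.1] w 45.7 0.0
[-0.22717473  0.15276514  0.14521859] [-0.22717063  0.1526531   0.44021857]
```

Request:
{"name": "send_rows", "arguments": {"rows": [{"x":-0.12,"y":0.08,"z":0,"ax":0,"ay":0,"az":0,"jaw":0},{"x":-0.227,"y":0.152,"z":0.05,"ax":0,"ay":0,"az":0,"jaw":0},{"x":-0.227,"y":0.152,"z":0.1,"ax":0,"ay":0,"az":0,"jaw":0},{"x":-0.227,"y":0.152,"z":0.2,"ax":0,"ay":0,"az":0,"jaw":0},{"x":-0.227,"y":0.152,"z":0.3,"ax":0,"ay":0,"az":0,"jaw":0},{"x":-0.227,"y":0.152,"z":0.4,"ax":0,"ay":0,"az":0,"jaw":0},{"x":-0.227,"y":0.152,"z":0.44,"ax":0,"ay":0,"az":0,"jaw":0},{"x":-0.227,"y":0.152,"z":0.44,"ax":0,"ay":0,"az":0,"jaw":0},{"x":-0.227,"y":0.152,"z":0.44,"ax":0,"ay":0,"az":0,"jaw":0},{"x":-0.227,"y":0.152,"z":0.44,"ax":0,"ay":0,"az":0,"jaw":0}]}}

```text
time: 22.9
tool_pos: [623.3, -53.8, 271.6]
tcp_rot: [3.14, 0.0, 1.659]
contact_force: [-0.7, 0.3, -0.1]
grip_width: 46.1
finger_force: 0.0
```

```bash
python3 - <<'E'
from h import *
st(); a,_=cap('scene','s5.png'); b,_=cap('top','t5.png')
a=cv2.imread('pics/s5.png')[110:250,220:360]; b=cv2.imread('pics/t5.png')[145:245,260:360]
cv2.imwrite('pics/c5.png',np.hstack([cv2.resize(x,(400,400),interpolation=2) for x in(a,b)]))
E
```

```text
22.9 [623.3 -53.8 271.6] [3.14  0.    1.659] F [-0.7  0.3 -0.1] w 46.1 0.0
```

View pics/c5.png

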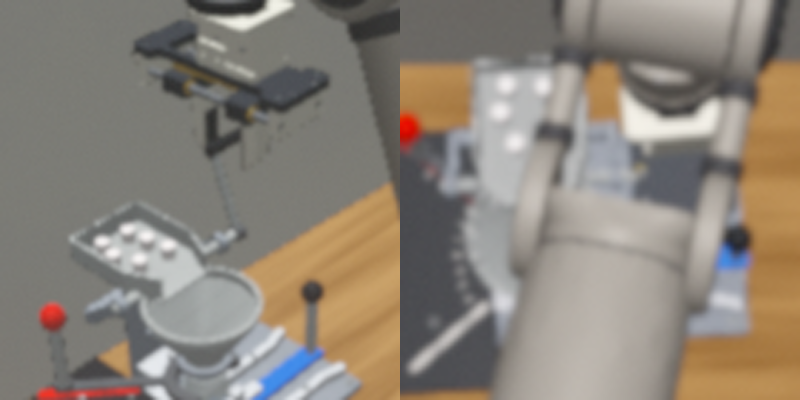

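The bar (scene crop 222,140) lies between the open fingers, so I close.

Request:
{"name": "send_rows", "arguments": {"rows": [{"x":0,"y":0,"z":0,"ax":0,"ay":0,"az":0,"jaw":-0.4},{"x":0,"y":0,"z":0,"ax":0,"ay":0,"az":0,"jaw":-0.5},{"x":0,"y":0,"z":0,"ax":0,"ay":0,"az":0,"jaw":-0.6},{"x":0,"y":0,"z":0,"ax":0,"ay":0,"az":0,"jaw":-0.65},{"x":0,"y":0,"z":0,"ax":0,"ay":0,"az":0,"jaw":-0.7},{"x":0,"y":0,"z":0,"ax":0,"ay":0,"az":0,"jaw":-0.75},{"x":0,"y":0,"z":0,"ax":0,"ay":0,"az":0,"jaw":-1},{"x":0,"y":0,"z":0,"ax":0,"ay":0,"az":0,"jaw":-1},{"x":0,"y":0,"z":0,"ax":0,"ay":0,"az":0,"jaw":-1},{"x":0,"y":0,"z":0,"ax":0,"ay":0,"az":0,"jaw":-1}]}}

```text
time: 24.25
tool_pos: [623.5, -53.8, 271.2]
tcp_rot: [3.14, 0.0, 1.659]
contact_force: [4.8, 1.8, 4.7]
grip_width: 13.3
finger_force: 30.0
```

```bash
cat > tip.py <<'E'
import numpy as np
# table of (dx along xs, dz, phi) vs theta from level
def pose(t,f=0.6):
    b=np.radians(20)-t; p=f*t
    return np.array([90*np.sin(b)+19*np.sin(p), 90*np.cos(b)-19*np.cos(p)]),p
def rows(t0,ts,f=0.6):
    P0,p0=pose(t0,f)
    c,s=np.cos(p0),np.sin(p0)  # tool y=(c,s) ; tool z=(s,-c)
    for t in ts:
        P,p=pose(t,f); d=(P-P0)/200
        print(round(t,3),'y %.3f z %.3f ax %.3f'%(d@[c,s],d@[s,-c],-np.degrees(p-p0)/60))
E
python3 - <<'E'
from h import *; import tip
st(); tip.rows(0,np.arange(.03,.31,.03)); tip.rows(.3,np.arange(.33,.61,.03))
E
```

```text
24.25 [623.5 -53.8 271.2] [3.14  0.    1.659] F [4.8 1.8 4.7] w 13.3 30.0
0.03 y -0.011 z -0.004 ax -0.017
0.06 y -0.022 z -0.009 ax -0.034
0.09 y -0.034 z -0.012 ax -0.052
0.12 y -0.045 z -0.016 ax -0.069
0.15 y -0.056 z -0.019 ax -0.086
0.18 y -0.068 z -0.021 ax -0.103
0.21 y -0.080 z -0.024 ax -0.120
0.24 y -0.091 z -0.025 ax -0.138
0.27 y -0.103 z -0.027 ax -0.155
0.3 y -0.115 z -0.028 ax -0.172
0.33 y -0.011 z -0.003 ax -0.017
0.36 y -0.023 z -0.005 ax -0.034
0.39 y -0.035 z -0.008 ax -0.052
0.42 y -0.046 z -0.009 ax -0.069
0.45 y -0.058 z -0.011 ax -0.086
0.48 y -0.070 z -0.012 ax -0.103
0.51 y -0.082 z -0.012 ax -0.120
0.54 y -0.093 z -0.013 ax -0.138
0.57 y -0.105 z -0.013 ax -0.155
0.6 y -0.117 z -0.012 ax -0.172
```

Request:
{"name": "send_rows", "arguments": {"rows": [{"x":0,"y":-0.011,"z":-0.004,"ax":-0.017,"ay":0,"az":0,"jaw":-1},{"x":0,"y":-0.022,"z":-0.009,"ax":-0.034,"ay":0,"az":0,"jaw":-1},{"x":0,"y":-0.034,"z":-0.012,"ax":-0.052,"ay":0,"az":0,"jaw":-1},{"x":0,"y":-0.045,"z":-0.016,"ax":-0.069,"ay":0,"az":0,"jaw":-1},{"x":0,"y":-0.056,"z":-0.019,"ax":-0.086,"ay":0,"az":0,"jaw":-1},{"x":0,"y":-0.068,"z":-0.021,"ax":-0.103,"ay":0,"az":0,"jaw":-1},{"x":0,"y":-0.08,"z":-0.024,"ax":-0.12,"ay":0,"az":0,"jaw":-1},{"x":0,"y":-0.091,"z":-0.025,"ax":-0.138,"ay":0,"az":0,"jaw":-1},{"x":0,"y":-0.103,"z":-0.027,"ax":-0.155,"ay":0,"az":0,"jaw":-1},{"x":0,"y":-0.115,"z":-0.028,"ax":-0.172,"ay":0,"az":0,"jaw":-1}]}}

```text
time: 25.5
tool_pos: [600.6, -54.9, 276.8]
tcp_rot: [2.959, -0.001, 1.659]
contact_force: [5.6, 3.6, 4.3]
grip_width: 13.2
finger_force: 30.1
```

Request:
{"name": "send_rows", "arguments": {"rows": [{"x":0,"y":-0.011,"z":-0.003,"ax":-0.017,"ay":0,"az":0,"jaw":-1},{"x":0,"y":-0.023,"z":-0.005,"ax":-0.034,"ay":0,"az":0,"jaw":-1},{"x":0,"y":-0.035,"z":-0.008,"ax":-0.052,"ay":0,"az":0,"jaw":-1},{"x":0,"y":-0.046,"z":-0.009,"ax":-0.069,"ay":0,"az":0,"jaw":-1},{"x":0,"y":-0.058,"z":-0.011,"ax":-0.086,"ay":0,"az":0,"jaw":-1},{"x":0,"y":-0.07,"z":-0.012,"ax":-0.103,"ay":0,"az":0,"jaw":-1},{"x":0,"y":-0.082,"z":-0.012,"ax":-0.12,"ay":0,"az":0,"jaw":-1},{"x":0,"y":-0.093,"z":-0.013,"ax":-0.138,"ay":0,"az":0,"jaw":-1},{"x":0,"y":-0.105,"z":-0.013,"ax":-0.155,"ay":0,"az":0,"jaw":-1},{"x":0,"y":-0.117,"z":-0.012,"ax":-0.172,"ay":0,"az":0,"jaw":-1}]}}

```text
time: 26.75
tool_pos: [576.7, -56.2, 274.9]
tcp_rot: [2.78, -0.003, 1.66]
contact_force: [1.5, 6.4, 5.1]
grip_width: 13.2
finger_force: 30.1
```

```bash
python3 - <<'E'
from h import *; import tip
o=st(); print(o['joint_positions'].round(2)); tip.rows(.6,.6+.02*np.arange(1,11)); print(); tip.rows(.8,.8+.02*np.arange(1,11)); print();tip.rows(1.0,1+.015*np.arange(1,11))
E
```

```text
26.75 [576.7 -56.2 274.9] [ 2.78  -0.003  1.66 ] F [1.5 6.4 5.1] w 13.2 30.1
[-0.31  0.22  1.62  0.17  0.98 -0.47]
0.62 y -0.008 z -0.001 ax -0.011
0.64 y -0.016 z -0.002 ax -0.023
0.66 y -0.023 z -0.002 ax -0.034
0.68 y -0.031 z -0.003 ax -0.046
0.7 y -0.039 z -0.003 ax -0.057
0.72 y -0.047 z -0.003 ax -0.069
0.74 y -0.055 z -0.003 ax -0.080
0.76 y -0.063 z -0.003 ax -0.092
0.78 y -0.071 z -0.002 ax -0.103
0.8 y -0.078 z -0.001 ax -0.115

0.82 y -0.008 z -0.000 ax -0.011
0.84 y -0.016 z -0.000 ax -0.023
0.86 y -0.024 z -0.000 ax -0.034
0.88 y -0.031 z 0.000 ax -0.046
0.9 y -0.039 z 0.001 ax -0.057
0.92 y -0.047 z 0.001 ax -0.069
0.94 y -0.055 z 0.002 ax -0.080
0.96 y -0.063 z 0.003 ax -0.092
0.98 y -0.071 z 0.004 ax -0.103
1.0 y -0.078 z 0.006 ax -0.115

1.015 y -0.006 z 0.000 ax -0.009
1.03 y -0.012 z 0.001 ax -0.017
1.045 y -0.018 z 0.001 ax -0.026
1.06 y -0.023 z 0.002 ax -0.034
1.075 y -0.029 z 0.003 ax -0.043
1.09 y -0.035 z 0.004 ax -0.052
1.105 y -0.041 z 0.005 ax -0.060
1.12 y -0.047 z 0.006 ax -0.069
1.135 y -0.053 z 0.007 ax -0.077
1.15 y -0.058 z 0.008 ax -0.086
```

Request:
{"name": "send_rows", "arguments": {"rows": [{"x":0,"y":-0.008,"z":-0.001,"ax":-0.011,"ay":0,"az":0,"jaw":-1},{"x":0,"y":-0.016,"z":-0.002,"ax":-0.023,"ay":0,"az":0,"jaw":-1},{"x":0,"y":-0.023,"z":-0.002,"ax":-0.034,"ay":0,"az":0,"jaw":-1},{"x":0,"y":-0.031,"z":-0.003,"ax":-0.046,"ay":0,"az":0,"jaw":-1},{"x":0,"y":-0.039,"z":-0.003,"ax":-0.057,"ay":0,"az":0,"jaw":-1},{"x":0,"y":-0.047,"z":-0.003,"ax":-0.069,"ay":0,"az":0,"jaw":-1},{"x":0,"y":-0.055,"z":-0.003,"ax":-0.08,"ay":0,"az":0,"jaw":-1},{"x":0,"y":-0.063,"z":-0.003,"ax":-0.092,"ay":0,"az":0,"jaw":-1},{"x":0,"y":-0.071,"z":-0.002,"ax":-0.103,"ay":0,"az":0,"jaw":-1},{"x":0,"y":-0.078,"z":-0.001,"ax":-0.115,"ay":0,"az":0,"jaw":-1}]}}

```text
time: 28.0
tool_pos: [561.6, -57.2, 269.2]
tcp_rot: [2.661, -0.003, 1.66]
contact_force: [1.5, 8.7, 5.2]
grip_width: 13.5
finger_force: 30.0
```

Request:
{"name": "send_rows", "arguments": {"rows": [{"x":0,"y":-0.008,"z":0,"ax":-0.011,"ay":0,"az":0,"jaw":-1},{"x":0,"y":-0.016,"z":0,"ax":-0.023,"ay":0,"az":0,"jaw":-1},{"x":0,"y":-0.024,"z":0,"ax":-0.034,"ay":0,"az":0,"jaw":-1},{"x":0,"y":-0.031,"z":0,"ax":-0.046,"ay":0,"az":0,"jaw":-1},{"x":0,"y":-0.039,"z":0.001,"ax":-0.057,"ay":0,"az":0,"jaw":-1},{"x":0,"y":-0.047,"z":0.001,"ax":-0.069,"ay":0,"az":0,"jaw":-1},{"x":0,"y":-0.055,"z":0.002,"ax":-0.08,"ay":0,"az":0,"jaw":-1},{"x":0,"y":-0.063,"z":0.003,"ax":-0.092,"ay":0,"az":0,"jaw":-1},{"x":0,"y":-0.071,"z":0.004,"ax":-0.103,"ay":0,"az":0,"jaw":-1},{"x":0,"y":-0.078,"z":0.006,"ax":-0.115,"ay":0,"az":0,"jaw":-1}]}}

```text
time: 29.25
tool_pos: [547.9, -58.1, 260.3]
tcp_rot: [2.542, -0.004, 1.661]
contact_force: [-0.1, 9.7, 4.5]
grip_width: 13.1
finger_force: 30.0
```

```bash
python3 - <<'E'
from h import *
st(); cap('scene','s6.png')
a=cv2.imread('pics/s6.png')[110:290,210:360]
cv2.imwrite('pics/c6.png',cv2.resize(a,(500,600),interpolation=2))
E
```

```text
29.25 [547.9 -58.1 260.3] [ 2.542 -0.004  1.661] F [-0.1  9.7  4.5] w 13.1 30.0
```

View pics/c6.png

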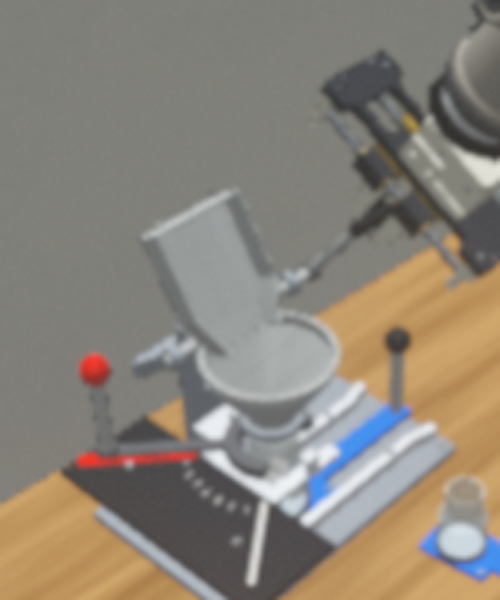

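The pan looks empty at tilt about 1.0. I'll tip to about 1.12 and hold briefly to be sure, then return.

Request:
{"name": "send_rows", "arguments": {"rows": [{"x":0,"y":-0.006,"z":0,"ax":-0.009,"ay":0,"az":0,"jaw":-1},{"x":0,"y":-0.012,"z":0.001,"ax":-0.017,"ay":0,"az":0,"jaw":-1},{"x":0,"y":-0.018,"z":0.001,"ax":-0.026,"ay":0,"az":0,"jaw":-1},{"x":0,"y":-0.023,"z":0.002,"ax":-0.034,"ay":0,"az":0,"jaw":-1},{"x":0,"y":-0.029,"z":0.003,"ax":-0.043,"ay":0,"az":0,"jaw":-1},{"x":0,"y":-0.035,"z":0.004,"ax":-0.052,"ay":0,"az":0,"jaw":-1},{"x":0,"y":-0.041,"z":0.005,"ax":-0.06,"ay":0,"az":0,"jaw":-1},{"x":0,"y":-0.047,"z":0.006,"ax":-0.069,"ay":0,"az":0,"jaw":-1},{"x":0,"y":-0.047,"z":0.006,"ax":-0.069,"ay":0,"az":0,"jaw":-1},{"x":0,"y":-0.047,"z":0.006,"ax":-0.069,"ay":0,"az":0,"jaw":-1}]}}

```text
time: 30.55
tool_pos: [540.4, -58.5, 253.4]
tcp_rot: [2.472, -0.005, 1.662]
contact_force: [-1.6, 9.1, 4.2]
grip_width: 13.2
finger_force: 30.0
```

```bash
python3 - <<'E'
from h import *; import tip
st(); p,_=cap('top','t7.png')
tip.rows(1.12,1.12-.04*np.arange(1,11)); print(); tip.rows(.72,.72-.04*np.arange(1,11)); print();tip.rows(.32,.32-.035*np.arange(1,11))
E
```

```text
30.55 [540.4 -58.5 253.4] [ 2.472 -0.005  1.662] F [-1.6  9.1  4.2] w 13.2 30.0
1.08 y 0.016 z -0.001 ax 0.023
1.04 y 0.031 z -0.002 ax 0.046
1.0 y 0.047 z -0.002 ax 0.069
0.96 y 0.063 z -0.002 ax 0.092
0.92 y 0.078 z -0.001 ax 0.115
0.88 y 0.094 z 0.001 ax 0.138
0.84 y 0.110 z 0.004 ax 0.160
0.8 y 0.125 z 0.007 ax 0.183
0.76 y 0.140 z 0.011 ax 0.206
0.72 y 0.155 z 0.015 ax 0.229

0.68 y 0.016 z 0.001 ax 0.023
0.64 y 0.031 z 0.004 ax 0.046
0.6 y 0.047 z 0.006 ax 0.069
0.56 y 0.062 z 0.010 ax 0.092
0.52 y 0.077 z 0.014 ax 0.115
0.48 y 0.092 z 0.018 ax 0.138
0.44 y 0.107 z 0.024 ax 0.160
0.4 y 0.122 z 0.030 ax 0.183
0.36 y 0.136 z 0.036 ax 0.206
0.32 y 0.150 z 0.043 ax 0.229

0.285 y 0.013 z 0.004 ax 0.020
0.25 y 0.026 z 0.008 ax 0.040
0.215 y 0.039 z 0.013 ax 0.060
0.18 y 0.052 z 0.018 ax 0.080
0.145 y 0.065 z 0.023 ax 0.100
0.11 y 0.077 z 0.029 ax 0.120
0.075 y 0.090 z 0.036 ax 0.140
0.04 y 0.102 z 0.043 ax 0.160
0.005 y 0.113 z 0.050 ax 0.180
-0.03 y 0.125 z 0.058 ax 0.201
```

Request:
{"name": "send_rows", "arguments": {"rows": [{"x":0,"y":0.016,"z":-0.001,"ax":0.023,"ay":0,"az":0,"jaw":-1},{"x":0,"y":0.031,"z":-0.002,"ax":0.046,"ay":0,"az":0,"jaw":-1},{"x":0,"y":0.047,"z":-0.002,"ax":0.069,"ay":0,"az":0,"jaw":-1},{"x":0,"y":0.063,"z":-0.002,"ax":0.092,"ay":0,"az":0,"jaw":-1},{"x":0,"y":0.078,"z":-0.001,"ax":0.115,"ay":0,"az":0,"jaw":-1},{"x":0,"y":0.094,"z":0.001,"ax":0.138,"ay":0,"az":0,"jaw":-1},{"x":0,"y":0.11,"z":0.004,"ax":0.16,"ay":0,"az":0,"jaw":-1},{"x":0,"y":0.125,"z":0.007,"ax":0.183,"ay":0,"az":0,"jaw":-1},{"x":0,"y":0.14,"z":0.011,"ax":0.206,"ay":0,"az":0,"jaw":-1},{"x":0,"y":0.155,"z":0.015,"ax":0.229,"ay":0,"az":0,"jaw":-1}]}}

```text
time: 31.85
tool_pos: [565.8, -57.4, 270.8]
tcp_rot: [2.714, -0.002, 1.66]
contact_force: [-6.8, 4.6, 7.3]
grip_width: 13.1
finger_force: 29.8
```

Request:
{"name": "send_rows", "arguments": {"rows": [{"x":0,"y":0.016,"z":0.001,"ax":0.023,"ay":0,"az":0,"jaw":-1},{"x":0,"y":0.031,"z":0.004,"ax":0.046,"ay":0,"az":0,"jaw":-1},{"x":0,"y":0.047,"z":0.006,"ax":0.069,"ay":0,"az":0,"jaw":-1},{"x":0,"y":0.062,"z":0.01,"ax":0.092,"ay":0,"az":0,"jaw":-1},{"x":0,"y":0.077,"z":0.014,"ax":0.115,"ay":0,"az":0,"jaw":-1},{"x":0,"y":0.092,"z":0.018,"ax":0.138,"ay":0,"az":0,"jaw":-1},{"x":0,"y":0.107,"z":0.024,"ax":0.16,"ay":0,"az":0,"jaw":-1},{"x":0,"y":0.122,"z":0.03,"ax":0.183,"ay":0,"az":0,"jaw":-1},{"x":0,"y":0.136,"z":0.036,"ax":0.206,"ay":0,"az":0,"jaw":-1},{"x":0,"y":0.15,"z":0.043,"ax":0.229,"ay":0,"az":0,"jaw":-1}]}}

```text
time: 33.1
tool_pos: [597.2, -55.8, 276.1]
tcp_rot: [2.952, -0.001, 1.659]
contact_force: [-2.1, 0.1, 5.7]
grip_width: 12.9
finger_force: 29.9
```

Request:
{"name": "send_rows", "arguments": {"rows": [{"x":0,"y":0.013,"z":0.004,"ax":0.02,"ay":0,"az":0,"jaw":-1},{"x":0,"y":0.026,"z":0.008,"ax":0.04,"ay":0,"az":0,"jaw":-1},{"x":0,"y":0.039,"z":0.013,"ax":0.06,"ay":0,"az":0,"jaw":-1},{"x":0,"y":0.052,"z":0.018,"ax":0.08,"ay":0,"az":0,"jaw":-1},{"x":0,"y":0.065,"z":0.023,"ax":0.1,"ay":0,"az":0,"jaw":-1},{"x":0,"y":0.077,"z":0.029,"ax":0.12,"ay":0,"az":0,"jaw":-1},{"x":0,"y":0.09,"z":0.036,"ax":0.14,"ay":0,"az":0,"jaw":-1},{"x":0,"y":0.102,"z":0.043,"ax":0.16,"ay":0,"az":0,"jaw":-1},{"x":0,"y":0.113,"z":0.05,"ax":0.18,"ay":0,"az":0,"jaw":-1},{"x":0,"y":0.115,"z":0.051,"ax":0.183,"ay":0,"az":0,"jaw":-1}]}}

```text
time: 34.35
tool_pos: [622.5, -54.5, 270.5]
tcp_rot: [-3.141, 0.001, 1.658]
contact_force: [-0.7, -2.4, 4.7]
grip_width: 12.7
finger_force: 29.9
```

Request:
{"name": "send_rows", "arguments": {"rows": [{"x":0,"y":0.005,"z":0,"ax":0,"ay":0,"az":0,"jaw":-1},{"x":0,"y":0.01,"z":0,"ax":0,"ay":0,"az":0,"jaw":-1},{"x":0,"y":0.01,"z":0,"ax":0,"ay":0,"az":0,"jaw":-1},{"x":0,"y":0.01,"z":0,"ax":0,"ay":0,"az":0,"jaw":-0.6},{"x":0,"y":0.01,"z":0,"ax":0,"ay":0,"az":0,"jaw":-0.4},{"x":0,"y":0.01,"z":0,"ax":0,"ay":0,"az":0,"jaw":-0.2},{"x":0,"y":0.01,"z":0,"ax":0,"ay":0,"az":0,"jaw":0},{"x":0,"y":0.01,"z":0,"ax":0,"ay":0,"az":0,"jaw":0},{"x":0,"y":0.01,"z":-0.1,"ax":0,"ay":0,"az":0,"jaw":0},{"x":0,"y":0.01,"z":-0.25,"ax":0,"ay":0,"az":0,"jaw":0}]}}

```text
time: 35.6
tool_pos: [624.5, -53.5, 320.4]
tcp_rot: [-3.141, -0.001, 1.659]
contact_force: [1.1, -1.0, 0.2]
grip_width: 46.0
finger_force: 0.0
```

Request:
{"name": "send_rows", "arguments": {"rows": [{"x":0,"y":0,"z":-0.2,"ax":0,"ay":0,"az":0,"jaw":0},{"x":-0.1,"y":0,"z":-0.3,"ax":0,"ay":0,"az":0,"jaw":0},{"x":-0.3,"y":0,"z":-0.3,"ax":0,"ay":0,"az":0,"jaw":0},{"x":-0.5,"y":-0.1,"z":-0.3,"ax":0,"ay":0,"az":0,"jaw":0},{"x":-0.7,"y":-0.3,"z":-0.3,"ax":0,"ay":0,"az":0,"jaw":0},{"x":-0.85,"y":-0.5,"z":-0.3,"ax":0,"ay":0,"az":0,"jaw":0},{"x":-1,"y":-0.7,"z":-0.3,"ax":0,"ay":0,"az":0,"jaw":0},{"x":-1,"y":-0.9,"z":-0.3,"ax":0,"ay":0,"az":0,"jaw":0},{"x":-1,"y":-1,"z":-0.3,"ax":0,"ay":0,"az":0,"jaw":0},{"x":-1,"y":-1,"z":-0.3,"ax":0,"ay":0,"az":0,"jaw":0}]}}

```text
time: 36.85
tool_pos: [442.3, -270.7, 381.2]
tcp_rot: [3.139, 0.001, 1.657]
contact_force: [-0.6, 0.2, 0.2]
grip_width: 45.8
finger_force: 0.0
```

```bash
python3 - <<'E'
from h import *
st(); cap('scene','s8.png'); cap('top','t8.png')
a=cv2.imread('pics/s8.png')[140:290,220:370]; b=cv2.imread('pics/t8.png')[150:250,245:345]
cv2.imwrite('pics/c8.png',np.hstack([cv2.resize(x,(400,400),interpolation=2) for x in(a,b)]))
# bystanders / pan change vs start
for n,box in (('scene',(150,260,260,360)),('top',(170,180,240,240)),('top',(420,205,480,255))):
    x=cv2.imread(f'pics/{n}0.png').astype(int);y=cv2.imread(f'pics/{n[0]}8.png').astype(int);x0,y0,x1,y1=box
    print(n,box,np.abs(x-y)[y0:y1,x0:x1].max(2).__gt__(40).sum())
for n in 's8','scene0','t8','top0':
    i=cv2.imread(f'pics/{n}.png'); x0,y0,x1,y1=(288,152,308,168) if n[0]=='s' else (316,168,336,177)
    ys,xs=np.nonzero(i[y0:y1,x0:x1].max(2)<70); print(n,xs.mean()+x0,ys.mean()+y0,len(xs))
E
```

```text
36.85 [ 442.3 -270.7  381.2] [3.139e+00 1.000e-03 1.657e+00] F [-0.6  0.2  0.2] w 45.8 0.0
scene (150, 260, 260, 360) 0
top (170, 180, 240, 240) 0
top (420, 205, 480, 255) 1426
s8 297.7857142857143 159.83333333333334 42
scene0 297.7857142857143 159.83333333333334 42
t8 325.4 172.5 10
top0 324.90909090909093 172.63636363636363 11
```

View pics/c8.png

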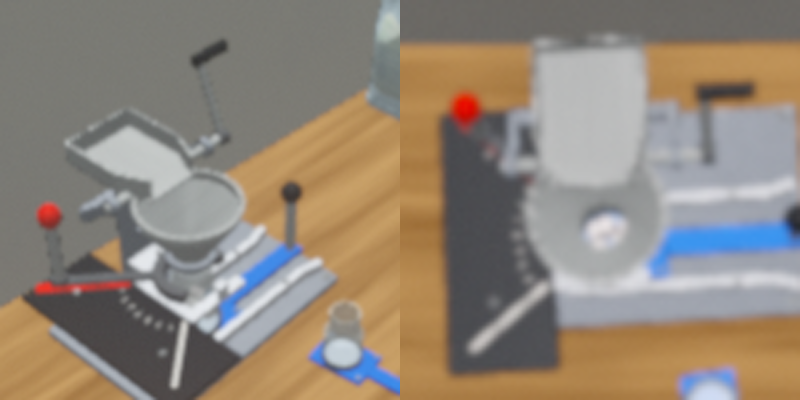

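The pan is empty and level (its bar is at the same pixels as at the start), the lever is on the red mark, and white pieces show through the spout. Last check: piece depth in the spout, and the wash bottle.

```bash
python3 - <<'E'
from h import *
p,d=cap('top')
for v in range(204,211,2):
    print([ (dep('top',u,v,d[v,u])[2].round() if d[v,u]>0 else None) for u in range(291,301,2)], p[v,291:301:2].min(1))
for n in('top0','t3','t8'):
    h=cv2.cvtColor(cv2.imread(f'pics/{n}.png'),cv2.COLOR_BGR2HSV).astype(int)[222:245,435:465]; m=(h[...,1]>170)&(h[...,2]>110)&((h[...,0]<8)|(h[...,0]>172)); ys,xs=np.nonzero(m); print(n,xs.mean()+435 if len(xs) else None,ys.mean()+222 if len(xs) else None,len(xs))
E
```

```text
[np.float64(100.0), np.float64(34.0), np.float64(50.0), np.float64(47.0), np.float64(32.0)] [123 149 190 197 178]
[np.float64(36.0), np.float64(39.0), np.float64(51.0), np.float64(47.0), np.float64(53.0)] [164 216 223 215 202]
[np.float64(25.0), np.float64(38.0), np.float64(45.0), np.float64(48.0), np.float64(49.0)] [183 214 199 194 197]
[np.float64(131.0), np.float64(36.0), np.float64(34.0), np.float64(20.0), np.float64(130.0)] [173 201 206 195 190]
top0 449.54347826086956 235.17391304347825 46
t3 450.0204081632653 234.48979591836735 49
t8 453.6363636363636 235.8181818181818 11
```

```bash
python3 -c "
from plant import bot
print(bot.close_job())"
```

```text
the job is handed in; nothing more can be done
None
```

The job is done and handed in at about 37 s: the sled is home, the collar is locked at the red mark, the pieces are in the jar, and the empty pan is level on its rest. My grip on the collar ball slipped once, just short of the mark, and I finished that turn with a push. The flask and beaker had not moved at the last look. The arm partly hid the wash bottle at the end, but it was in place mid-job and the arm did not go near it.

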